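# Index and seat the tube rotor on its drive base

### The job

With a fingertip in the recess of the grey tube rotor, turn it either way round until the notch in its rim stands over the pin at the white base's index tab, then press the rotor straight down until it sits fully home on the base with the pin in the notch. Do it by pushing only: do not grip, lift or hammer the rotor, and leave the other things on the worktop where they are, neither picked up nor knocked over. Finish with the hand clear of everything.

Things in the scene. Friction and masses are not known exactly. Their poses are not given: they have to be found in the camera images.
- base: White round drive base, 164 mm across, 30 mm high, fixed; place and yaw vary. Origin: centre of its underside, z up. On its own -x side stands the index tab, a white block 16 mm wide, 79 to 99 mm from the axis, 44 mm high; the steel pin stands just inside it, 68 mm from the axis.
- pin_top (a point): Top of the steel pin: upright, 10 mm thick, round-ended, 68 mm from the rotor axis, 42 mm above the worktop. The rotor's rim hides it until the notch is over it; the index tab shows its direction from the axis.
- notch (a point): Middle of the notch in the rotor's rim flange, at its underside, 68 mm from the axis (the pin's radius). The notch is 16 mm wide, open outwards (56 to 74 mm radius), and turns and sinks with the rotor. The flange is 148 mm across, 9 mm thick; its underside is 43 mm above the worktop at the start, 31 mm when seated.
- finger_recess (a point): Middle of the floor of the finger recess (the flange's top), 46 mm from the axis, straight opposite the notch; x points outwards, z up. It is an 80-degree wedge cut from the raised body, 24.5 to 64 mm from the axis, 59 mm wide at 46 mm, walls 24 mm high, open above and outwards. Shut fingers fit in; pushing either straight wall sideways turns the rotor.
- rotor_top (a point): Centre of the rotor's flat top, on its axis, 76 mm above the worktop at the start, 64 mm when seated. The top is 128 mm across, with eight dark tube wells round it and a steel disc (24 mm across, 1 mm proud) in the middle: the place to press. Too wide to be gripped across.
- turn (a joint): Rotor angle in rad, growing counter-clockwise seen from above; 0 or a whole turn when the notch is over the pin. Turns without end and stays where it is left; friction about 0.1 N m (2 to 3 N at the recess).
- press (a joint): How far the rotor is pushed down, in m: 0 at the start, 0.012 seated. Sliding takes about 5 to 6 N; no spring, it stays where left. Off the notch the pin stops it within 1 to 2 mm; the pin's round end centres the notch from about 4 mm off. With the pin in, the rotor turns no more than 0.05 rad. It could be pulled up (negative values), which is not allowed.
- tape_roll: Bystander, to be left alone: flat white roll of paper tape, 52 mm across, 13 mm high, lying flat. Origin: centre of its underside.
- screw_cap: Bystander, to be left alone: white screw cap, 50 mm across, 18 mm high. Origin: centre of its underside.
- funnel: Bystander, to be left alone: white funnel-shaped tube adapter, 45 mm across, 45 mm high, standing on its wide end. Origin: centre of its underside.
- blue_vial: Bystander, to be left alone: vial with a blue cap, 33 mm across, 104 mm high, standing. Origin: centre of its underside.
- snap_vial: Bystander, to be left alone: white vial, 36 mm across, 90 mm high, standing. Origin: centre of its underside.
- marker: Bystander, to be left alone: black marker, 140 x 14 x 16 mm, lying. Origin: centre of its underside.

How it is judged (in metres and radians):
At the end, for the whole second after the job is handed in: The rotor is pressed down at least 10.5 of its 12 mm, the notch is within 4.5 mm of the pin (seen from above) and the rotor is still (value of joint press above 0.0105 m and horizontal distance between notch and pin_top below 0.0045 m and velocity of joint turn between -0.05 and 0.05 rad/s); the robot touches nothing.
It fails at once if the rotor is lifted off its base (by more than 4 mm) (value of joint press below -0.004 m).
It fails at once if the rotor is gripped hard or hammered (more than 60 N) (contact force between the fingers and press above 60 N).
It fails at once if a loose bystander is pushed more than 30 mm from its place (distance of any of tape_roll, screw_cap, funnel, blue_vial, snap_vial, marker from where it was at the start of the episode above 0.03 m).
It fails at once if a loose bystander is lifted by more than 20 mm (height (world z) of any of tape_roll, screw_cap, funnel, blue_vial, snap_vial, marker above 0.02 m).
It fails at once if the standing funnel or a vial is knocked over (angle between any of funnel, blue_vial, snap_vial's own z axis and vertical above 0.5 rad).
It also fails if it takes over 54 s, if anything falls off the work surface, if the arm or the gripper's body presses on something with over 40 N, if the wrist force passes 120 N, or if a joint passes its speed limit or range.

### The arm

A 6-joint arm with a two-finger parallel gripper is mounted at the origin on a cart in front of the work surface, level with it; the furniture and walls round the work are solid. World frame = base frame: x ahead of the robot, y to its left, z up, the work surface at z = 0. Lengths are in mm, angles in rad, forces in N, time in s.
With the tool pointing down it reaches from about 325 to 900 mm from the base axis. Payload 6.1 kg.
Tool frame: the origin (TCP) lies between the finger pads; the fingertips stand 14 mm ahead of it and the grasp point (between the pads) lies 5 mm behind it (robot.nose_length is the distance from the TCP to the fingertips, in mm); y points along the fingers, x is the direction in which the jaws open and shut, and the axes are right-handed (so a half turn about y gives the same grasp; the last joint's range is limited). The gripper opens to 85 mm and grips with 20 to 120 N. Pads are 22 mm wide; open, the fingers measure 114 mm over their backs; the gripper's body (76 mm by 85 mm) begins 54 mm behind the grasp point. The pads swing forward as they close: fully open they stand 13 mm farther back than shut.
Start: joints at [-1.324, 0.22, 1.526, -0, 1.395, -0.126], TCP at [227.633, -582.065, 245.3] pointing down, gripper open.
Joint ranges: [-2.98, 2.98], [-0.91, 2.08], [0.09, 2.57], [-1.24, 4.39], [0.2, 2.65], [-2.68, 2.68]. Speed limits (rad/s): [2.57, 2.57, 3.01, 3.14, 3.14, 3.14].

### API

Orientations are given as a rotation vector (axis times angle).
In Python, from bench import robot, imaging gives the robot as it stands. The module is installed in compiled form; this text tells all that it offers.
- The arm moves only by the tool drive_tool, never from a script. Its arguments are lists of equal length, an entry for each row: "xyz": the shift along the tool's x, y, z in m, a list of three; "twist": the turn, a rotation vector about the tool's x, y, z in degrees, a list of three; "jaw": the finger opening in m, from 0 to 0.0854. A call has 1 to 8 rows; each row shifts and turns the pose as measured when the row begins, along the tool's axes as they then stand; what a row does not reach is not made up. A row lasts 1/12 s, in which the tool goes at most 41.7 mm and 7.16 degrees, less where a joint would pass 70% of its speed; a pose out of reach is approached as far as the arm can. A call is refused whole if a number of a shift passes 0.0417 or a number of a turn 7.16, either way. A call with a gripper value outside its range is refused whole. The fingers move at their own pace and stop on an object; "squeeze" is the grip in N (left out, the last holds). Time passes only in rows, so rows that do not move let the fingers close. It gives the time, the measured TCP pose, the force and the opening at its end, in the units of the state.
- robot.state(): the state, without advancing time (a new reading comes with each control period).
- imaging.get_image(name): name is "scene" or "top"; returns the picture (384x512x3 uint8, red, green, blue); there is no depth.
- imaging.get_calibration(name): a dict with "fx", "fy", "cx", "cy" (pixels), "D" ([k1, k2, p1, p2, k3] as OpenCV has them; the pictures are not rectified), "eye" and "rotation" of the camera in the world. Camera axes: x right, y down, z forward; pixel columns grow to the right and rows downward; lengths in mm; the calibration is good to about 2 mm. A picture is of the moment at which its call begins. get_calibration takes no time and is no camera call.
- robot.finish_job(): hands the job in, once; it reports no verdict.
The state is a dict: "t": time; "joint_pos": joint angles; "dq": joint speeds; "effort": joint torques, N m; "ee_pos": TCP position; "tool_rot": TCP orientation; "ft_force": force on the tool from outside, world axes, zero at the start; "moment": the same for the moment, N m; "opening": finger opening in mm.
Only numpy, scipy, OpenCV 4.12 (cv2) and the standard library are available. Lean on these libraries where they do the work, as an engineer would, in place of code of your own. Each camera call takes 0.05 s, during which the arm holds its last target. There are 200 camera calls.

## Working session

There is one attempt and no reset: what is moved stays moved. The work goes in short steps, Python scripts to look and compute and a tool call to move; the robot and the scene stay as the last step left them, time stands still between calls to the robot, and variables do not carry over. Pictures are saved under pics/ and viewed, about 8 in all and at most 12, crops included, and the job is handed in when it is done.

Besides the shell and the picture viewer there is one more tool, called after ">>>" by a JSON object that holds its "name" and its "arguments", one argument or row to a line. drive_tool: Moves the arm, as the interface text tells. Its arguments: {"type":"object","properties":{"xyz":{"type":"array"},"twist":{"type":"array"},"jaw":{"type":"array"},"squeeze":{"type":"number"}},"required":["xyz","twist","jaw"]}

```bash
mkdir -p pics; python3 - <<'E'
from bench import robot, imaging
import cv2
s=robot.state(); print({k:s[k] for k in('t','ee_pos','tool_rot','ft_force','opening')}, robot.nose_length)
for n in('scene','top'):
    im=imaging.get_image(n); cv2.imwrite(f'pics/{n}0.png',im[:,:,::-1]); print(n,imaging.get_calibration(n))
E
```

```text
{'t': 0.0, 'ee_pos': array([ 227.47554653, -581.49177374,  244.16943834]), 'tool_rot': array([-1.36146574,  0.93142405, -0.92890036]), 'ft_force': array([-0.31203443,  0.79416323,  0.57828274]), 'opening': 85.14018659540335} 14.0
scene {'fx': 406.75370823099564, 'fy': 406.75370823099564, 'cx': 249.63805239280396, 'cy': 192.79157352829066, 'D': array([0.0067496, 0.       , 0.       , 0.       , 0.       ]), 'eye': array([-267.55282174,  539.09490039,  530.69672589]), 'rotation': array([-1.16584923,  2.01169047, -1.19573679])}
top {'fx': 453.2280640443977, 'fy': 453.2280640443977, 'cx': 257.5888552012995, 'cy': 196.02664780773384, 'D': array([-0.05892753,  0.        ,  0.        ,  0.        ,  0.        ]), 'eye': array([ 374.86519475,  112.77496474, 1198.0176596 ]), 'rotation': array([-2.2113059 ,  2.15359753, -0.09353716])}
```

View pics/top0.png

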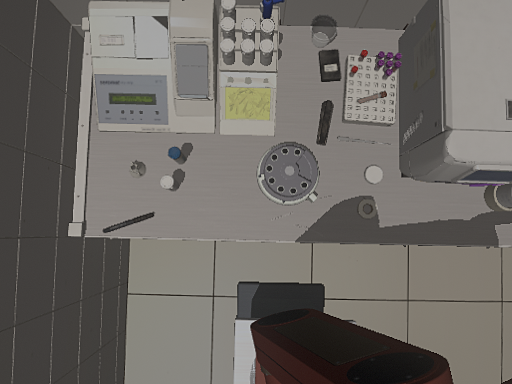

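View pics/scene0.png

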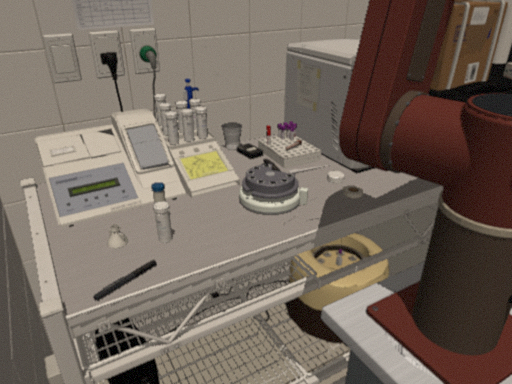

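The top view shows the rotor at about (289,173), with the index tab near (312,197). The wedge outline seems to be on the right, near (303,170). I'll enlarge that area and fit the base.

```bash
cat > h.py <<'E'
import numpy as np, cv2
from bench import robot, imaging
def cal(n):
    c=imaging.get_calibration(n); K=np.array([[c['fx'],0,c['cx']],[0,c['fy'],c['cy']],[0,0,1]])
    R=cv2.Rodrigues(np.array(c['rotation']))[0]  # cam->world
    return K,c['D'],R,np.array(c['eye'])
def ray(n,uv,z):
    K,D,R,e=cal(n); p=cv2.undistortPoints(np.array(uv,float).reshape(-1,1,2),K,D).reshape(-1,2)
    d=np.c_[p,np.ones(len(p))]@R.T; return e+d*((z-e[2])/d[:,2])[:,None]
def proj(n,P):
    K,D,R,e=cal(n); return cv2.projectPoints(np.array(P,float).reshape(-1,1,3),cv2.Rodrigues(R.T)[0],-R.T@e,K,D)[0].reshape(-1,2)
def crop(n,u0,v0,w,h,s,name,im=None):
    im=imaging.get_image(n) if im is None else im
    c=cv2.resize(im[v0:v0+h,u0:u0+w],None,fx=s,fy=s,interpolation=cv2.INTER_CUBIC)
    c=cv2.convertScaleAbs(c,alpha=1.4); cv2.imwrite(f'pics/{name}.png',c[:,:,::-1]); return im
E
python3 - <<'E'
from h import *
im=cv2.imread('pics/top0.png')[:,:,::-1]; im2=cv2.imread('pics/scene0.png')[:,:,::-1]
a=cv2.resize(im[133:213,249:329],None,fx=7,fy=7,interpolation=cv2.INTER_CUBIC)
cv2.imwrite('pics/c1.png',cv2.convertScaleAbs(a,alpha=1.5)[:,:,::-1])
print(ray('top',[[289,173]],76), ray('top',[[289,173]],30),ray('top',[[312,197]],44))
print(ray('scene',[[270,172]],76))
E
```

```text
[[525.33899054  31.45090441  76.        ]] [[531.50805084  28.11681538  30.        ]] [[469.40763003 -31.01856093  44.        ]]
[[540.25272116  23.23948035  76.        ]]
```

View pics/c1.png

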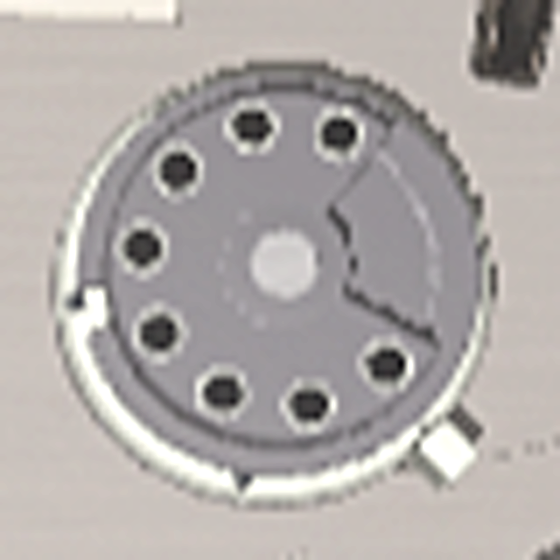

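The enlarged crop shows the steel disc at (285,263), the tab top at (447,452), the notch at about (93,305) and the recess on the right, around (400,235). Next I convert these to world positions and angles.

```bash
python3 - <<'E'
from h import *
f=lambda x,y:[(x+.5)/7-.5+249,(y+.5)/7-.5+133]
c=ray('top',[f(285,263)],77)[0]; print('axis',c)
for n,p,z in [('tab',(447,452),44),('notch',(95,305),52),('w1in',(333,207),76),('w1out',(392,125),76),('w2in',(347,290),76),('w2out',(435,340),76)]:
    w=ray('top',[f(*p)],z)[0]; d=w-c; print(n,w.round(1),'r',np.hypot(d[0],d[1]).round(1),'ang',np.degrees(np.arctan2(d[1],d[0])).round(1))
# other checks: scene disc
im=cv2.imread('pics/scene0.png'); cv2.imwrite('pics/c2.png',cv2.convertScaleAbs(cv2.resize(im[145:225,225:325],None,fx=7,fy=7,interpolation=cv2.INTER_CUBIC),alpha=1.5))
print(proj('scene',[[c[0],c[1],77]]))
K,D,R,e=cal('top')
for n,u,z in [('tape',(367,207),13),('cap',(374,174),18),('funnel',(137,169),45),('blue',(175,153),104),('snap',(167,182),90),('marker',(129,222),16),('blackbox',(325,122),20)]:
    print(n,ray('top',[u],z)[0].round())
print(cv2.Rodrigues(robot.state()['tool_rot'])[0].round(3))
E
```

```text
axis [532.40749716  30.95492598  77.        ]
tab [469.1 -32.1  44. ] r 89.4 ang -135.1
notch [518.6  98.   52. ] r 68.4 ang 101.6
w1in [553.2  14.1  76. ] r 26.8 ang -39.0
w1out [583.5  -6.5  76. ] r 63.3 ang -36.3
w2in [523.5   8.6  76. ] r 24.1 ang -111.8
w2out [506.4 -23.2  76. ] r 60.1 ang -115.7
[[269.08719731 173.42712975]]
tape [ 449. -180.   13.]
cap [ 537. -197.   18.]
funnel [530. 420.  45.]
blue [563. 313. 104.]
snap [493. 332.  90.]
marker [393. 442.  16.]
blackbox [672. -66.  20.]
[[ 0.364 -0.     0.931]
 [-0.931  0.002  0.364]
 [-0.002 -1.     0.   ]]
```

View pics/c2.png

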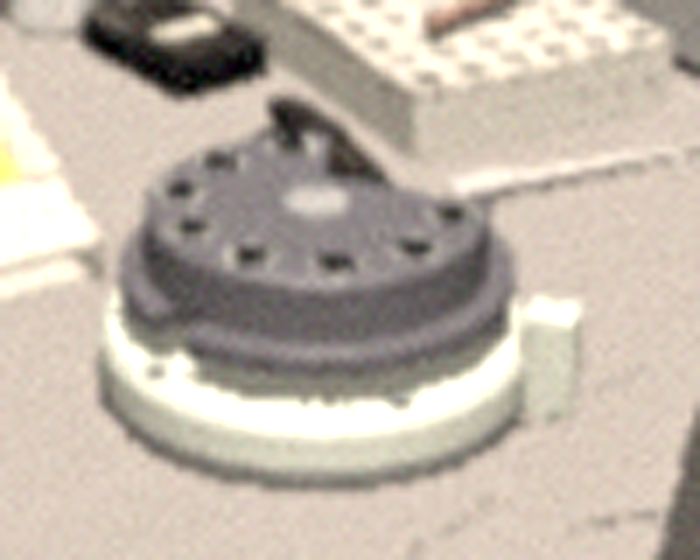

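Both views agree: the axis is at about (532,31). The notch is at about 102.5°, the tab at -135° and the recess at about -77°. I'll turn the rotor about 122° counter-clockwise. First I shut the fingers and travel to above the recess; tool x is already roughly radial there.

>>> {"name": "drive_tool", "arguments": {
  "xyz": [
    [-0.025,0,0.03],
    [-0.025,0,0.03],
    [-0.025,0,0.03],
    [-0.025,0,0.03],
    [-0.025,0,0.03],
    [-0.025,0,0.03],
    [-0.025,0,0.03],
    [-0.025,0,0.03]
  ],
  "twist": [
    [0,0,0],
    [0,0,0],
    [0,0,0],
    [0,0,0],
    [0,0,0],
    [0,0,0],
    [0,0,0],
    [0,0,0]
  ],
  "jaw": [0,0,0,0,0,0,0,0]
}}

```text
t: 0.77
ee_pos: [377.9, -301.8, 238.5]
tool_rot: [-1.355, 0.947, -0.933]
ft_force: [0.2, 0.1, -0.6]
opening: -0.0
```

>>> {"name": "drive_tool", "arguments": {
  "xyz": [
    [-0.025,0.003,0.031],
    [-0.025,0.003,0.031],
    [-0.025,0.003,0.031],
    [-0.025,0.003,0.031],
    [-0.025,0.003,0.031],
    [-0.025,0.003,0.031],
    [-0.025,0.003,0.031],
    [-0.025,0.003,0.031]
  ],
  "twist": [
    [0,0,0],
    [0,0,0],
    [0,0,0],
    [0,0,0],
    [0,0,0],
    [0,0,0],
    [0,0,0],
    [0,0,0]
  ],
  "jaw": [0,0,0,0,0,0,0,0]
}}

```text
t: 1.43
ee_pos: [542.3, -12.6, 213.9]
tool_rot: [-1.355, 0.948, -0.935]
ft_force: [1.3, -1.2, 0.7]
opening: 0.2
```

```bash
cat > st.py <<'E'
import sys
from h import *
# usage: st.py x y z yawdeg [n] -> shift in tool axes to target, levelling twist
s=robot.state(); R=cv2.Rodrigues(s['tool_rot'])[0]; p=s['ee_pos']
yaw=np.degrees(np.arctan2(R[1,0],R[0,0]))
print('t',round(s['t'],2),'p',p.round(1),'yaw',yaw.round(1),'f',s['ft_force'].round(1),'q',s['joint_pos'].round(2))
if len(sys.argv)>4:
    x,y,z,a=map(float,sys.argv[1:5]); a=np.radians(a)
    Rt=np.array([[np.cos(a),0,-np.sin(a)],[np.sin(a),0,np.cos(a)],[0,-1,0]]); 
    assert abs(np.linalg.det(np.abs(Rt))-0)>=0
    Rt[:,2]=np.cross(Rt[:,0],Rt[:,1])
    print('shift m',(R.T@(np.array([x,y,z])-p)/1000).round(4),'twist deg',np.degrees(cv2.Rodrigues(R.T@Rt)[0].ravel()).round(1))
E
python3 st.py 542.7 -13.8 120 -77
```

```text
t 1.43 p [542.3 -12.6 213.9] yaw -69.5 f [ 1.3 -1.2  0.7] q [-0.17  0.05  1.77  0.01  1.32  1.04]
shift m [0.002  0.0939 0.0002] twist deg [ 0.2  7.5 -0.4]
```

>>> {"name": "drive_tool", "arguments": {
  "xyz": [
    [0.001,0.02,0],
    [0.001,0.02,0],
    [0,0.02,0],
    [0,0.02,0],
    [0,0.014,0],
    [0,0,0]
  ],
  "twist": [
    [0,4,0],
    [0,3.5,0],
    [0,0,0],
    [0,0,0],
    [0,0,0],
    [0,0,0]
  ],
  "jaw": [0,0,0,0,0,0]
}}

```text
t: 1.93
ee_pos: [545.2, -2.1, 114.7]
tool_rot: [-1.307, 1.042, -1.026]
ft_force: [-1.5, 0.8, -0.4]
opening: 0.4
```

```bash
python3 st.py 542.7 -13.8 73 -77; python3 -c "
from h import *
crop('scene',215,60,110,165,3,'a')
im=crop('top',239,123,100,100,5,'b')
a=cv2.imread('pics/a.png');b=cv2.imread('pics/b.png');b=b[:495];cv2.imwrite('pics/ab.png',np.hstack([a,b]))"
```

```text
t 1.93 p [545.2  -2.1 114.7] yaw -76.5 f [-1.5  0.8 -0.4] q [-0.15  0.17  1.85  0.01  1.13  1.18]
shift m [ 0.0113  0.0416 -0.005 ] twist deg [ 0.1  0.5 -0.6]
```

View pics/ab.png

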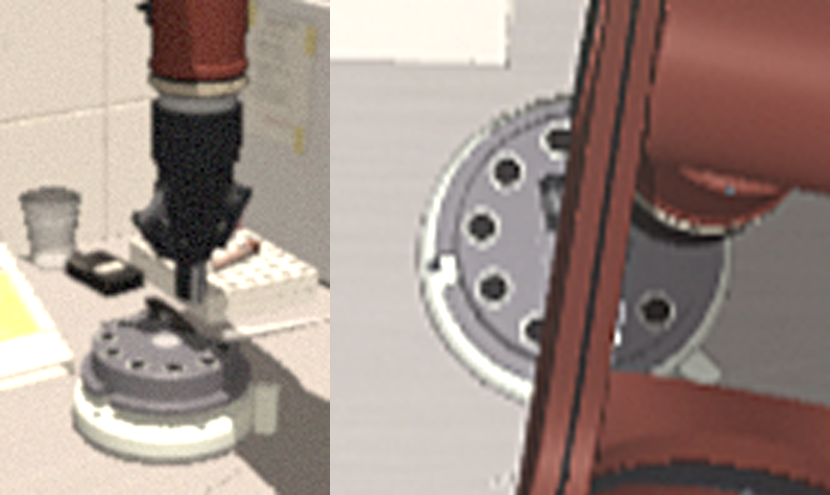

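The fingers hang above the recess and the notch is still clear at the left. I'm correcting the drift before going down.

>>> {"name": "drive_tool", "arguments": {
  "xyz": [
    [0.011,0,-0.005],
    [0,0,0],
    [0,0,0]
  ],
  "twist": [
    [0,0,0],
    [0,0,0],
    [0,0,0]
  ],
  "jaw": [0,0,0]
}}

```text
t: 2.28
ee_pos: [546.4, -16.2, 120.8]
tool_rot: [-1.303, 1.035, -1.031]
ft_force: [0.1, -1.1, 0.2]
opening: -0.2
```

```bash
python3 st.py 542.7 -13.8 73 -77
```

```text
t 2.28 p [546.4 -16.2 120.8] yaw -76.5 f [ 0.1 -1.1  0.2] q [-0.18  0.16  1.85  0.01  1.14  1.15]
shift m [-0.0029  0.0478 -0.0033] twist deg [-0.3  0.5 -0.4]
```

>>> {"name": "drive_tool", "arguments": {
  "xyz": [
    [-0.003,0.016,-0.003],
    [0,0.016,0],
    [0,0.014,0],
    [0,0,0],
    [0,0,0]
  ],
  "twist": [
    [0,0,0],
    [0,0,0],
    [0,0,0],
    [0,0,0],
    [0,0,0]
  ],
  "jaw": [0,0,0,0,0]
}}

```text
t: 2.7
ee_pos: [548.3, -16.7, 81.0]
tool_rot: [-1.294, 1.026, -1.043]
ft_force: [0.0, -0.2, 0.7]
opening: -0.1
```

```bash
python3 st.py 542.7 -13.8 73 -77
```

```text
t 2.7 p [548.3 -16.7  81. ] yaw -76.7 f [ 0.  -0.2  0.7] q [-0.18  0.21  1.87  0.01  1.04  1.16]
shift m [-0.004   0.008  -0.0049] twist deg [-1.   0.3 -0.1]
```

>>> {"name": "drive_tool", "arguments": {
  "xyz": [
    [-0.003,0.008,0],
    [0,0,0],
    [0,0,0]
  ],
  "twist": [
    [-1,0,0],
    [0,0,0],
    [0,0,0]
  ],
  "jaw": [0,0,0]
}}

```text
t: 2.95
ee_pos: [549.6, -14.1, 75.6]
tool_rot: [-1.307, 1.035, -1.039]
ft_force: [0.8, -0.6, -0.5]
opening: -0.2
```

```bash
cat >> st.py <<'E'
d=p[:2]-[532.4,31]; print('polar r',np.hypot(*d).round(1),'ang',np.degrees(np.arctan2(d[1],d[0])).round(1),'tipz',(p+14*R[:,1])[2].round(1),'y axis',R[:,1].round(3))
E
python3 st.py 542.7 -13.8 73 -77
```

```text
t 2.95 p [549.6 -14.1  75.6] yaw -76.8 f [ 0.8 -0.6 -0.5] q [-0.17  0.23  1.86  0.    1.05  1.17]
shift m [-0.0019  0.0025 -0.0066] twist deg [-0.2  0.2  0. ]
polar r 48.3 ang -69.2 tipz 61.6 y axis [ 0.003  0.    -1.   ]
```

>>> {"name": "drive_tool", "arguments": {
  "xyz": [
    [-0.001,0,0.005],
    [0,0,0.005],
    [0,0,0.005],
    [0,0,0.005],
    [0,0,0.005],
    [0,0,0.005],
    [0,0,0.005],
    [0,0,0.005]
  ],
  "twist": [
    [0,-5,0],
    [0,-5,0],
    [0,-5,0],
    [0,-5,0],
    [0,-5,0],
    [0,-5,0],
    [0,-5,0],
    [0,-5,0]
  ],
  "jaw": [0,0,0,0,0,0,0,0]
}}

```text
t: 3.62
ee_pos: [582.2, 6.6, 78.1]
tool_rot: [-1.521, 0.479, -0.477]
ft_force: [-1.0, -2.5, -0.4]
opening: 0.0
```

```bash
python3 st.py 542.7 -13.8 73 -77
```

```text
t 3.62 p [582.2   6.6  78.1] yaw -34.9 f [-1.  -2.5 -0.4] q [-0.12  0.3   1.77 -0.    1.08  0.49]
shift m [-0.0207  0.0052 -0.0394] twist deg [ 0.2 42.1  0.1]
polar r 55.4 ang -26.1 tipz 64.1 y axis [-0.003 -0.003 -1.   ]
```

>>> {"name": "drive_tool", "arguments": {
  "xyz": [
    [-0.003,0.002,0.004],
    [-0.003,0.002,0.004],
    [-0.002,0,0.005],
    [-0.002,0,0.005],
    [-0.001,0,0.005],
    [-0.001,0,0.005],
    [-0.001,0,0.005],
    [-0.001,0,0.005]
  ],
  "twist": [
    [0,-6,0],
    [0,-6,0],
    [0,-6,0],
    [0,-6,0],
    [0,-6,0],
    [0,-6,0],
    [0,-5,0],
    [0,-5,0]
  ],
  "jaw": [0,0,0,0,0,0,0,0]
}}

```text
t: 4.28
ee_pos: [583.8, 44.4, 79.3]
tool_rot: [-1.576, -0.192, 0.178]
ft_force: [1.5, -1.5, -3.0]
opening: 0.0
```

```bash
python3 st.py 542.7 -13.8 73 -77
```

```text
t 4.28 p [583.8  44.4  79.3] yaw 13.5 f [ 1.5 -1.5 -3. ] q [-0.05  0.3   1.77 -0.01  1.07 -0.28]
shift m [-0.0536  0.0066 -0.047 ] twist deg [ 0.3 90.5  0.9]
polar r 53.1 ang 14.6 tipz 65.3 y axis [ 0.01  -0.012 -1.   ]
```

>>> {"name": "drive_tool", "arguments": {
  "xyz": [
    [-0.003,0.002,0.005],
    [-0.003,0.002,0.005],
    [-0.002,0.001,0.005],
    [-0.002,0,0.005],
    [-0.001,0,0.005],
    [-0.001,0,0.005],
    [0,0,0.002],
    [0,0,0]
  ],
  "twist": [
    [0,-6,0],
    [0,-6,0],
    [0,-6,0],
    [0,-6,0],
    [0,-5,0],
    [0,-5,0],
    [0,0,0],
    [0,0,0]
  ],
  "jaw": [0,0,0,0,0,0,0,0]
}}

```text
t: 4.95
ee_pos: [566.5, 66.7, 81.4]
tool_rot: [-1.492, -0.695, 0.657]
ft_force: [0.8, -0.6, -0.7]
opening: -0.0
```

```bash
python3 st.py 542.7 -13.8 73 -77;  python3 -c "
from h import *
crop('scene',215,60,110,165,3,'a')
im=crop('top',239,123,100,100,5,'b')
a=cv2.imread('pics/a.png');b=cv2.imread('pics/b.png');b=b[:495];cv2.imwrite('pics/ab2.png',np.hstack([a,b]))"
```

```text
t 4.95 p [566.5  66.7  81.4] yaw 49.4 f [ 0.8 -0.6 -0.7] q [-0.01  0.25  1.83 -0.02  1.04 -0.87]
shift m [-0.0767  0.0089 -0.034 ] twist deg [  0.5 126.4   2.5]
polar r 49.4 ang 46.3 tipz 67.4 y axis [ 0.033 -0.015 -0.999]
```

View pics/ab2.png

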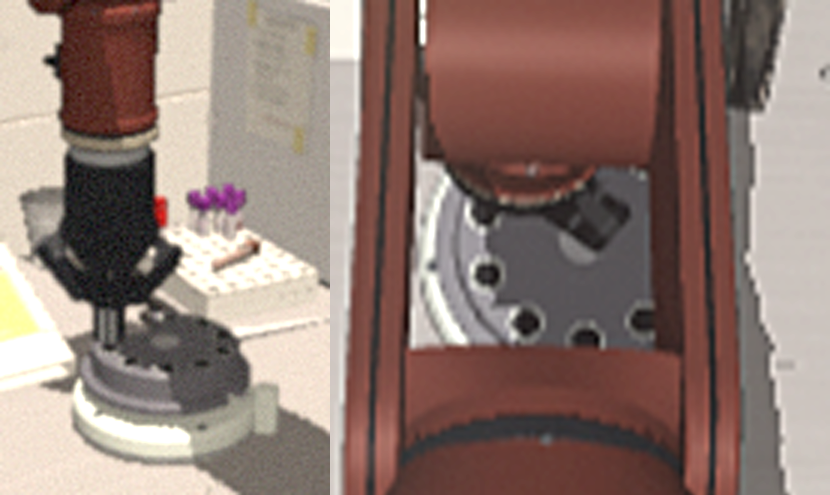

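The rotor turned with the finger and the bystanders are untouched. The finger crept up, so I lower and level it, then push about 10° more.

>>> {"name": "drive_tool", "arguments": {
  "xyz": [
    [-0.002,0.005,0],
    [0,0.001,0.004],
    [0,0,0.004],
    [0,0,0.003],
    [0,0,0],
    [0,0,0]
  ],
  "twist": [
    [0,0,2],
    [0,-5,0],
    [0,-5,0],
    [0,0,0],
    [0,0,0],
    [0,0,0]
  ],
  "jaw": [0,0,0,0,0,0]
}}

```text
t: 5.55
ee_pos: [559.3, 70.2, 76.8]
tool_rot: [-1.464, -0.797, 0.813]
ft_force: [0.9, -0.1, -0.1]
opening: -0.0
```

```bash
python3 st.py 542.7 -13.8 73 -77
```

```text
t 5.55 p [559.3  70.2  76.8] yaw 58.8 f [ 0.9 -0.1 -0.1] q [ 0.01  0.25  1.83 -0.05  1.05 -0.99]
shift m [-0.0803  0.0073 -0.0291] twist deg [  3.  135.8   1.5]
polar r 47.5 ang 55.6 tipz 62.8 y axis [ 0.013 -0.044 -0.999]
```

>>> {"name": "drive_tool", "arguments": {
  "xyz": [
    [0,-0.02,-0.002],
    [0,-0.03,0],
    [0,-0.03,0],
    [-0.03,0,-0.018],
    [-0.03,0,-0.018],
    [-0.03,0,-0.018],
    [-0.03,0,-0.018],
    [-0.03,0,-0.018]
  ],
  "twist": [
    [0,0,0],
    [0,0,0],
    [0,0,0],
    [0,0,0],
    [0,0,0],
    [0,0,0],
    [0,0,0],
    [0,0,0]
  ],
  "jaw": [0,0,0,0,0,0,0,0]
}}

```text
t: 6.22
ee_pos: [555.4, -99.9, 167.2]
tool_rot: [-1.46, -0.787, 0.805]
ft_force: [0.1, -0.8, -0.3]
opening: 0.3
```

```bash
python3 st.py 532 31 150 58;  python3 -c "
from h import *
im=imaging.get_image('top')[:,:,::-1]; cv2.imwrite('pics/top3.png',im)
cv2.imwrite('pics/c3.png',cv2.convertScaleAbs(cv2.resize(im[133:213,249:329],None,fx=7,fy=7,interpolation=cv2.INTER_CUBIC),alpha=1.6))"
```

```text
t 6.22 p [555.4 -99.9 167.2] yaw 58.2 f [ 0.1 -0.8 -0.3] q [-0.3   0.13  1.78 -0.04  1.21 -1.3 ]
shift m [0.0993 0.012  0.0892] twist deg [ 1.6  0.2 -1.6]
polar r 132.9 ang -80.0 tipz 153.2 y axis [ 0.009 -0.038 -0.999]
```

View pics/c3.png

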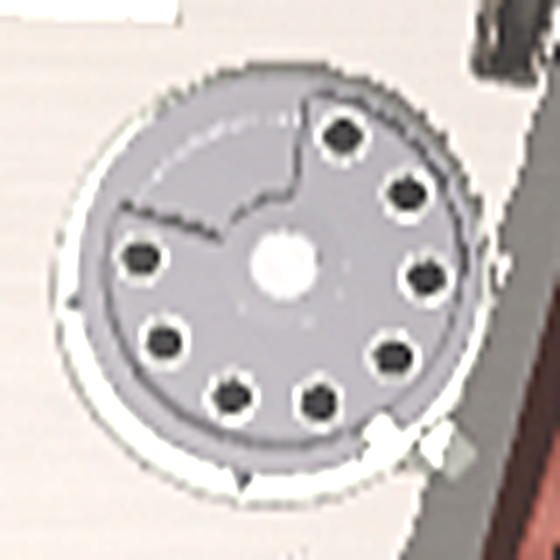

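The notch is now at about (384,430) in the crop, almost over the tab. I'll get the exact angle from the dark tube wells in the two pictures.

```bash
python3 - <<'E'
from h import *
def wells(fn,z=76):
    im=cv2.imread(fn); c=cv2.resize(im[133:213,249:329],None,fx=7,fy=7,interpolation=cv2.INTER_CUBIC)
    g=c.max(2); m=(g<62).astype(np.uint8)
    n,l,s,ce=cv2.connectedComponentsWithStats(m); out=[]
    ax=np.array([532.4,31])
    for i in range(1,n):
        if 300<s[i,4]<3000:
            w=ray('top',[(ce[i]+.5)/7-.5+[249,133]],z)[0][:2]-ax; r=np.hypot(*w)
            if r<60: out.append((np.degrees(np.arctan2(w[1],w[0])).round(1),r.round(1),s[i,4]))
    return sorted(out)
a=wells('pics/top0.png'); b=wells('pics/top3.png'); print(a);print(b)
f=lambda x,y:[(x+.5)/7-.5+249,(y+.5)/7-.5+133]
for n,p,z in [('notch',(384,430),52),('tab',(447,452),44),('w1in',(293,190),76),('w1out',(304,97),76),('w2in',(218,237),76),('w2out',(122,205),76)]:
    w=ray('top',[f(*p)],z)[0][:2]-[532.4,31]; print(n,np.hypot(*w).round(1),np.degrees(np.arctan2(w[1],w[0])).round(1))
E
```

```text
[(np.float64(-168.9), np.float64(51.4), np.int32(788)), (np.float64(-133.5), np.float64(51.2), np.int32(828)), (np.float64(-21.3), np.float64(51.0), np.int32(774)), (np.float64(14.4), np.float64(50.9), np.int32(787)), (np.float64(49.9), np.float64(50.8), np.int32(826)), (np.float64(85.1), np.float64(51.1), np.int32(814)), (np.float64(120.6), np.float64(51.5), np.int32(812)), (np.float64(155.6), np.float64(51.4), np.int32(787))]
[(np.float64(-165.0), np.float64(51.4), np.int32(764)), (np.float64(-129.4), np.float64(51.3), np.int32(751)), (np.float64(-94.3), np.float64(50.8), np.int32(741)), (np.float64(-58.9), np.float64(50.8), np.int32(740)), (np.float64(-23.0), np.float64(50.8), np.int32(756)), (np.float64(89.4), np.float64(50.9), np.int32(685)), (np.float64(124.9), np.float64(51.5), np.int32(649)), (np.float64(160.0), np.float64(51.5), np.int32(667))]
notch 68.8 -145.4
tab 89.4 -135.1
w1in 26.7 -5.3
w1out 60.6 -5.4
w2in 25.6 69.8
w2out 61.7 71.6
```

Wells say the rotor is 11.7° short: the notch is at -146.8° and the tab at -135.1°. Cross-checking the tab direction in the scene view before going back.

```bash
python3 - <<'E'
from h import *
w=ray('scene',[[(553+.5)/7-.5+225,(310+.5)/7-.5+145]],44)[0]; c=ray('scene',[[(315+.5)/7-.5+225,(200+.5)/7-.5+145]],77)[0]
d=w-c;print(w,c,np.hypot(d[0],d[1]),np.degrees(np.arctan2(d[1],d[0])))
E
python3 st.py 568.8 61.5 125 47
```

```text
[468.30603789 -33.72891155  44.        ] [533.21477     28.97880234  77.        ] 90.25187468748526 -135.98809014625684
t 6.27 p [ 555.5 -106.4  167.8] yaw 58.0 f [-0.4 -4.8  1.6] q [-0.31  0.14  1.77 -0.04  1.21 -1.31]
shift m [0.1506 0.0357 0.0789] twist deg [ 1.9 11.  -1.6]
polar r 139.3 ang -80.5 tipz 153.8 y axis [ 0.009 -0.043 -0.999]
```

The scene view puts the tab at -136.0°, so the two agree within a degree. I'll use -135.4°, which means about 11.4° more.

>>> {"name": "drive_tool", "arguments": {
  "xyz": [
    [0.03,0,0.016],
    [0.03,0,0.016],
    [0.03,0,0.016],
    [0.03,0,0.016],
    [0.03,0,0.016],
    [0,0.015,0],
    [0,0,0],
    [0,0,0]
  ],
  "twist": [
    [2,0,-1.5],
    [0,0,0],
    [0,0,0],
    [0,0,0],
    [0,5,0],
    [0,5,0],
    [0,0,0],
    [0,0,0]
  ],
  "jaw": [0,0,0,0,0,0,0,0]
}}

```text
t: 6.93
ee_pos: [568.9, 64.6, 151.7]
tool_rot: [-1.473, -0.618, 0.629]
ft_force: [-0.0, -0.8, 1.0]
opening: -0.2
```

```bash
python3 st.py 568.8 61.5 75 47
```

```text
t 6.93 p [568.9  64.6 151.7] yaw 45.8 f [-0.  -0.8  1. ] q [-0.03  0.19  1.75  0.    1.22 -0.83]
shift m [-0.002   0.0767 -0.0027] twist deg [-0.5 -1.2 -0.2]
polar r 49.6 ang 42.6 tipz 137.7 y axis [-0.009  0.003 -1.   ]
```

>>> {"name": "drive_tool", "arguments": {
  "xyz": [
    [-0.002,0.02,-0.003],
    [0,0.02,0],
    [0,0.02,0],
    [0,0,0],
    [0,0.012,0],
    [0,0,0],
    [0,0,0]
  ],
  "twist": [
    [0,0,0],
    [0,0,0],
    [0,0,0],
    [0,0,0],
    [0,0,0],
    [0,0,0],
    [0,0,0]
  ],
  "jaw": [0,0,0,0,0,0,0]
}}

```text
t: 7.52
ee_pos: [571.8, 56.9, 82.5]
tool_rot: [-1.475, -0.623, 0.628]
ft_force: [0.2, -0.1, -0.5]
opening: -0.1
```

```bash
python3 st.py 550.7 74.8 74 70
```

```text
t 7.52 p [571.8  56.9  82.5] yaw 45.9 f [ 0.2 -0.1 -0.5] q [-0.04  0.28  1.79  0.    1.08 -0.84]
shift m [-0.0018  0.0087  0.0275] twist deg [ -0.3 -24.1  -0. ]
polar r 47.1 ang 33.4 tipz 68.5 y axis [-0.004  0.003 -1.   ]
```

>>> {"name": "drive_tool", "arguments": {
  "xyz": [
    [0,0.008,0.002],
    [0,0,0.005],
    [-0.001,0,0.005],
    [-0.001,0,0.005],
    [-0.001,0,0.005],
    [0,0,0.002],
    [0,0,0],
    [0,0,0]
  ],
  "twist": [
    [0,-4,0],
    [0,-5,0],
    [0,-5,0],
    [0,-5,0],
    [0,-4,0],
    [0,0,0],
    [0,0,0],
    [0,0,0]
  ],
  "jaw": [0,0,0,0,0,0,0,0]
}}

```text
t: 8.18
ee_pos: [556.0, 65.5, 83.7]
tool_rot: [-1.36, -0.953, 0.937]
ft_force: [-0.8, -0.1, -0.4]
opening: -0.2
```

```bash
python3 st.py 550.7 74.8 74 70
```

```text
t 8.18 p [556.   65.5  83.7] yaw 69.7 f [-0.8 -0.1 -0.4] q [-0.02  0.23  1.84  0.    1.06 -1.24]
shift m [0.0068 0.0096 0.0083] twist deg [ 0.5 -0.3  0.3]
polar r 41.8 ang 55.6 tipz 69.7 y axis [ 0.01   0.002 -1.   ]
```

>>> {"name": "drive_tool", "arguments": {
  "xyz": [
    [0.005,0.008,0],
    [0,0,0.004],
    [0,0,0.003],
    [0,0,0],
    [0,0,0]
  ],
  "twist": [
    [0,0,0],
    [0,0,0],
    [0,0,0],
    [0,0,0],
    [0,0,0]
  ],
  "jaw": [0,0,0,0,0]
}}

```text
t: 8.6
ee_pos: [553.2, 72.8, 76.3]
tool_rot: [-1.365, -0.952, 0.932]
ft_force: [1.8, -0.1, 1.0]
opening: 0.2
```

```bash
python3 st.py 550.7 74.8 74 70
```

```text
t 8.6 p [553.2  72.8  76.3] yaw 69.4 f [ 1.8 -0.1  1. ] q [-0.01  0.24  1.85  0.    1.04 -1.22]
shift m [0.0009 0.0023 0.0031] twist deg [ 0.7 -0.6  0.3]
polar r 46.7 ang 63.5 tipz 62.3 y axis [ 0.014  0.001 -1.   ]
```

>>> {"name": "drive_tool", "arguments": {
  "xyz": [
    [0,0,0.004],
    [0,0,0],
    [0,0,0]
  ],
  "twist": [
    [0,0,0],
    [0,0,0],
    [0,0,0]
  ],
  "jaw": [0,0,0]
}}

```text
t: 8.85
ee_pos: [549.4, 74.1, 76.3]
tool_rot: [-1.366, -0.952, 0.931]
ft_force: [0.8, -1.1, 0.5]
opening: 0.2
```

```bash
python3 st.py 550.7 74.8 74 70
```

```text
t 8.85 p [549.4  74.1  76.3] yaw 69.4 f [ 0.8 -1.1  0.5] q [-0.01  0.23  1.86  0.    1.04 -1.22]
shift m [ 0.0011  0.0024 -0.001 ] twist deg [ 0.8 -0.6  0.3]
polar r 46.3 ang 68.5 tipz 62.3 y axis [ 0.014  0.001 -1.   ]
```

Now I back off, go up and out, and measure again.

>>> {"name": "drive_tool", "arguments": {
  "xyz": [
    [0,-0.005,-0.003],
    [0,-0.03,0],
    [0,-0.03,0],
    [-0.033,-0.01,-0.012],
    [-0.033,0,-0.012],
    [-0.033,0,-0.012],
    [-0.033,0,-0.012],
    [-0.033,0,-0.012]
  ],
  "twist": [
    [0,0,0],
    [0,0,0],
    [0,0,0],
    [0,0,0],
    [0,0,0],
    [0,0,0],
    [0,0,0],
    [0,0,0]
  ],
  "jaw": [0,0,0,0,0,0,0,0]
}}

```text
t: 9.52
ee_pos: [548.3, -100.8, 156.0]
tool_rot: [-1.356, -0.959, 0.942]
ft_force: [-0.2, -0.5, -0.2]
opening: -0.2
```

```bash
cat > wells.py <<'E'
from h import *
import sys
im=imaging.get_image('top')[:,:,::-1]; cv2.imwrite(f'pics/{sys.argv[1]}.png',im)
c=cv2.resize(im[133:213,249:329],None,fx=7,fy=7,interpolation=cv2.INTER_CUBIC); cv2.imwrite('pics/c_%s.png'%sys.argv[1],cv2.convertScaleAbs(c,alpha=1.5))
n,l,s,ce=cv2.connectedComponentsWithStats((c.max(2)<62).astype(np.uint8))
for z in (76,64):
    o=[]
    for i in range(1,n):
        if 300<s[i,4]<3000:
            w=ray('top',[(ce[i]+.5)/7-.5+[249,133]],z)[0][:2]-[532.4,31]
            if np.hypot(*w)<60: o.append(np.degrees(np.arctan2(w[1],w[0])))
    o=np.sort(o); g=np.diff(np.r_[o,o[0]+360]); k=g.argmax()
    print(z,len(o),o.round(1),'notch',((o[k]+g[k]/2)+180)%360-360)
E
python3 wells.py d; python3 st.py
```

```text
76 8 [-153.8 -118.7  -83.4  -47.5  -12.3  100.7  135.5  170.7] notch -135.80933830629138
64 8 [-152.1 -116.6  -81.6  -46.8  -12.8   99.   134.9  171.4] notch -136.92404150223342
t 9.57 p [ 548.5 -107.3  156.4] yaw 69.9 f [-0.5 -5.5  1.6] q [-0.34  0.14  1.8   0.    1.2  -1.56]
polar r 139.2 ang -83.4 tipz 142.4 y axis [ 0.01 -0.   -1.  ]
```

The notch is at -135.8° and the tab between -135.1° and -136.0°, so it's aligned. Next I press on the steel disc.

```bash
python3 st.py 532.4 31 125 70
```

```text
t 9.57 p [ 548.5 -107.3  156.4] yaw 69.9 f [-0.5 -5.5  1.6] q [-0.34  0.14  1.8   0.    1.2  -1.56]
shift m [0.1243 0.0312 0.0628] twist deg [ 0.6 -0.1  0.2]
polar r 139.2 ang -83.4 tipz 142.4 y axis [ 0.01 -0.   -1.  ]
```

>>> {"name": "drive_tool", "arguments": {
  "xyz": [
    [0.024,0,0.011],
    [0.024,0,0.011],
    [0.024,0,0.011],
    [0.024,0,0.011],
    [0.024,0,0.011],
    [0,0,0],
    [0,0,0]
  ],
  "twist": [
    [0,0,0],
    [0,0,0],
    [0,0,0],
    [0,0,0],
    [0,0,0],
    [0,0,0],
    [0,0,0]
  ],
  "jaw": [0,0,0,0,0,0,0]
}}

```text
t: 10.15
ee_pos: [538.1, 23.0, 158.2]
tool_rot: [-1.365, -0.943, 0.931]
ft_force: [-0.8, -1.3, 0.9]
opening: 0.3
```

```bash
python3 st.py 532.4 31 110 70
```

```text
t 10.15 p [538.1  23.  158.2] yaw 69.1 f [-0.8 -1.3  0.9] q [-0.1   0.09  1.84  0.    1.2  -1.31]
shift m [0.0053 0.0481 0.0085] twist deg [ 0.5 -0.9  0.2]
polar r 9.8 ang -54.7 tipz 144.2 y axis [ 0.009  0.001 -1.   ]
```

>>> {"name": "drive_tool", "arguments": {
  "xyz": [
    [0.005,0.015,0.008],
    [0,0.015,0],
    [0,0.015,0],
    [0,0.008,0],
    [0,0,0],
    [0,0,0]
  ],
  "twist": [
    [0,0,0],
    [0,0,0],
    [0,0,0],
    [0,0,0],
    [0,0,0],
    [0,0,0]
  ],
  "jaw": [0,0,0,0,0,0]
}}

```text
t: 10.65
ee_pos: [534.2, 28.3, 105.5]
tool_rot: [-1.367, -0.944, 0.929]
ft_force: [0.4, -0.7, 0.8]
opening: 0.1
```

```bash
python3 st.py 532.4 31 91 70
```

```text
t 10.65 p [534.2  28.3 105.5] yaw 69.0 f [ 0.4 -0.7  0.8] q [-0.09  0.15  1.89  0.    1.09 -1.3 ]
shift m [0.0018 0.0145 0.0027] twist deg [ 0.6 -1.   0.2]
polar r 3.2 ang -56.8 tipz 91.5 y axis [ 0.011 -0.    -1.   ]
```

>>> {"name": "drive_tool", "arguments": {
  "xyz": [
    [0.001,0.004,0.002],
    [0,0.003,0],
    [0,0.003,0],
    [0,0.002,0],
    [0,0.002,0],
    [0,0.002,0],
    [0,0.002,0],
    [0,0.002,0]
  ],
  "twist": [
    [0,0,0],
    [0,0,0],
    [0,0,0],
    [0,0,0],
    [0,0,0],
    [0,0,0],
    [0,0,0],
    [0,0,0]
  ],
  "jaw": [0,0,0,0,0,0,0,0]
}}

```text
t: 11.32
ee_pos: [535.5, 28.7, 88.0]
tool_rot: [-1.371, -0.946, 0.926]
ft_force: [-3.6, -0.6, 4.8]
opening: -0.2
```

>>> {"name": "drive_tool", "arguments": {
  "xyz": [
    [0,0.003,0],
    [0,0.003,0],
    [0,0.003,0],
    [0,0.003,0]
  ],
  "twist": [
    [0,0,0],
    [0,0,0],
    [0,0,0],
    [0,0,0]
  ],
  "jaw": [0,0,0,0]
}}

```text
t: 11.65
ee_pos: [535.5, 28.7, 77.8]
tool_rot: [-1.37, -0.946, 0.927]
ft_force: [-4.9, 0.2, 18.9]
opening: -0.0
```

>>> {"name": "drive_tool", "arguments": {
  "xyz": [
    [0,0.002,0],
    [0,0.002,0]
  ],
  "twist": [
    [0,0,0],
    [0,0,0]
  ],
  "jaw": [0,0]
}}

```text
t: 11.82
ee_pos: [536.0, 28.7, 77.7]
tool_rot: [-1.37, -0.945, 0.929]
ft_force: [-11.1, 0.9, 20.8]
opening: 0.1
```

It stopped at the seated height (fingertip at 64 mm, disc at 65 mm when seated) with about 21 N. I retreat and check.

>>> {"name": "drive_tool", "arguments": {
  "xyz": [
    [0,-0.01,0],
    [0,-0.03,0],
    [0,-0.03,0],
    [-0.033,-0.02,-0.012],
    [-0.033,0,-0.012],
    [-0.033,0,-0.012],
    [-0.033,0,-0.012],
    [-0.033,0,-0.012]
  ],
  "twist": [
    [0,0,0],
    [0,0,0],
    [0,0,0],
    [0,0,0],
    [0,0,0],
    [0,0,0],
    [0,0,0],
    [0,0,0]
  ],
  "jaw": [0,0,0,0,0,0,0,0]
}}

```text
t: 12.48
ee_pos: [533.7, -145.8, 175.5]
tool_rot: [-1.368, -0.959, 0.936]
ft_force: [-0.4, 1.1, -0.2]
opening: -0.1
```

>>> {"name": "drive_tool", "arguments": {
  "xyz": [
    [0,0,0],
    [0,0,0],
    [0,0,0]
  ],
  "twist": [
    [0,0,0],
    [0,0,0],
    [0,0,0]
  ],
  "jaw": [0,0,0]
}}

```text
t: 12.73
ee_pos: [533.9, -153.5, 176.7]
tool_rot: [-1.376, -0.953, 0.93]
ft_force: [-0.2, 0.6, 0.9]
opening: -0.1
```

```bash
python3 wells.py e; python3 st.py; python3 -c "
from h import *
crop('scene',225,130,110,100,5,'a'); a=cv2.imread('pics/a.png')[:500,:420]; b=cv2.imread('pics/c_e.png')[:500,180:560]
cv2.imwrite('pics/ab4.png',np.hstack([cv2.imread('pics/a.png')[:500,:420],b]))
print('disc pred',proj('scene',[[532.4,31,77],[532.4,31,65]]))"
```

```text
76 8 [-156.  -120.8  -84.9  -48.3  -11.1  101.8  136.   170. ] notch -134.62670164385952
64 8 [-154.3 -118.7  -83.1  -47.6  -11.7  100.2  135.4  170.6] notch -135.75331744235461
t 12.78 p [ 533.9 -152.9  176.6] yaw 69.4 f [-0.4 -0.3  0.3] q [-0.42  0.1   1.8   0.    1.22 -1.63]
polar r 183.9 ang -89.5 tipz 162.6 y axis [ 0.021 -0.006 -1.   ]
disc pred [[269.07389034 173.43204285]
 [269.00035289 177.61350825]]
```

View pics/ab4.png

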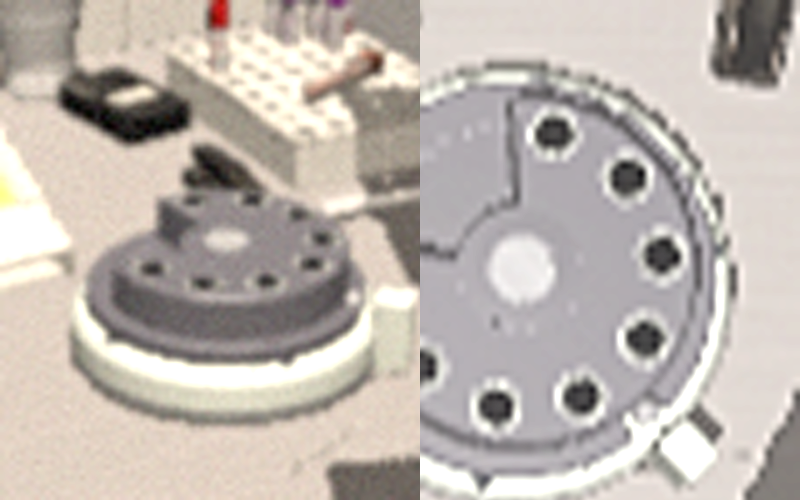

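The scene view shows the disc at (270.4,178). The prediction for a seated rotor is 177.6 (173.4 if unseated). The notch is in line with the tab, with the pin visible in it. The hand is clear, so I'm handing in.

```bash
python3 -c "
from bench import robot
print(robot.finish_job())"
```

```text
the job is handed in; nothing more can be done
None
```

The rotor is seated with the pin in the notch. I turned it about 122° counter-clockwise with the shut fingers in the recess, in two pushes with a look in between. Then I pressed it straight down on the steel disc and handed the job in at 12.8 s.

- **Before pressing:** the notch was at -135.8°, and the tab measured -135.1° in the top view and -136.0° in the scene view.
- **Pressing:** it stopped at the seated height, with the fingertip at about 64 mm where the seated disc top is 65 mm. The downward force was about 21 N, with up to 11 N sideways.
- **After pressing:** the disc appears at image row 178, where a seated rotor should be at 177.6 and an unseated one at 173.4. The notch is at -135.8°, in line with the tab.
- **Hand:** it ended about 180 mm from the rotor axis, with the fingertips 163 mm above the worktop and the wrist force near zero.
- **Bystanders:** I kept the moves away from them and never saw one touched, but I did not measure their positions again at the end.

No check failed. The only disagreements were about 1° between the two views and a few millimetres of drift in the hand's moves, which I corrected along the way.

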